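# Ready the torque tester for a driver check

### The job

Get the bench torque tester ready for checking the nut driver, pressing with the fingertips: switch it on by pressing down the far end of its rocker switch, then push the square peak-hold button fully in, so that it stays in, and last press the large round zero key all the way down for a moment and let it spring back. A key pressed too early spoils the set-up, and so does any load on the steel transducer post on the deck. Leave the other two keys alone, and do not lift or push about the sockets, tools and pan standing around it.

Things in the scene. Friction and masses are not known exactly. Their poses are not given: they have to be found in the camera images.
- tester: Bench torque tester, grey, bolted down: 230 mm front to back (x), 250 mm wide (y), 70 mm high. Origin: centre of its underside. Its -x side is the front, nearest the robot at yaw 0; +y is left. Rear 100 mm: flat deck, 70 mm high. Front 130 mm: control panel sloping up from 48 mm at the front edge to 70 mm. Place and yaw vary.
- panel: The dark sloping panel, 132 mm along the slope by 250 mm wide. Origin: centre of its surface; z: outward normal, 10 degrees (0.17 rad) off vertical towards the front; x: up the slope; y: left. Top left: display (4 mm high). Top right: rocker. Front row, left to right: wide bar key, square button, small round key, large round key.
- rocker (a joint): Power rocker, the only one, top right (panel-frame position x +29, y -72 mm), 31 mm along the slope, 21 mm wide, two faces in a shallow V, tips about the panel y direction. 0: off, far (up-slope) end standing 11 mm above the panel. 0.35 rad: on, far face parallel to the panel, 6 mm above it. Stays where left. Takes 3.5 N at 10 mm from its middle, stroke there 3.5 mm.
- rocker_far (a point): Where to press the rocker: on its far (up-slope) face, 10 mm from the rocker's middle line. Moves with the rocker.
- peak_button (a joint): Square alternate-action button for peak hold, 22 x 22 mm, second from the left in the front row (panel-frame position x -36, y +34 mm). 0 m: out, its top 8 mm above the panel. 0.004 m: fully in, top 4 mm above the panel. It has no return: it stays as far in as it is pushed. Takes about 4 N along the panel normal.
- peak_button_top (a point): Centre of the square button's top face; z is the panel's outward normal. Moves with the button.
- zero_key (a joint): Large round spring key for zeroing, 25 mm across, at the right end of the front row (panel-frame position x -36, y -68 mm). 0 m: up, top 8 mm above the panel. 0.004 m: fully down (about 4.5 N); springs back when let go.
- zero_key_top (a point): Centre of the large round key's top face; z is the panel's outward normal. Moves with the key.
- store_key (a joint): Wide bar key, 36 mm wide by 17 mm, at the left end of the front row (panel-frame position x -36, y +86 mm), top 8 mm above the panel, spring return, 4 mm travel. Not to be pressed.
- units_key (a joint): Small round key, 13 mm across, between the square button and the large round key (panel-frame position x -36, y -16 mm), top 7 mm above the panel, spring return, 4 mm travel. Not to be pressed.
- transducer: Transducer of the tester, standing on the rear deck a little left of the middle: steel flange 70 x 70 x 12 mm with a steel post 48 mm across, 36 mm high in all, with a square socket in its top. Origin: centre of its underside. Top is 106 mm above the bench. Not to be loaded.
- deck_socket: Small steel hex-bit socket, 19 mm across, 28 mm high, loose, standing on the tester's rear deck right of the transducer. Origin: centre of its underside.
- table_socket: Steel nut socket, 26 mm across, 38 mm high, loose, standing on the bench close beside the tester's left side. Origin: centre of its underside.
- screwdriver: Screwdriver with black handle, 190 mm long, lying loose on the bench in front of the tester. Origin: under its middle; it lies along its x, handle to -x.
- pan: Stainless steel pan of short pins, 176 x 162 mm over the rim, 65 mm high, loose, to the left or right of the tester. Origin: centre of its underside.
- driver: Cordless pistol nut driver standing on its battery (115 x 75 mm), 210 mm high, steel nose pointing along its x out to 155 mm from the origin, loose, left or right of the tester. Origin: centre of its underside.

How it is judged:
By the outcome, as a careful person would: the job done as asked, in the order asked, and still so for the second after the job is handed in, with the robot touching nothing.
It also fails if it takes over 51 s, if anything falls off the work surface, if the arm or the gripper's body presses on something with over 40 N, if the wrist force passes 120 N, or if a joint passes its speed limit or range.

### The arm

A 6-joint arm with a two-finger parallel gripper is mounted at the origin on the work surface. World frame = base frame: x ahead of the robot, y to its left, z up, the work surface at z = 0. Lengths are in mm, angles in rad, forces in N, time in s.
With the tool pointing down it reaches from about 250 to 725 mm from the base axis. Payload 4 kg.
Tool frame: the origin (TCP) lies on the centre line of the jaws, within the pads' length; the fingertips stand 25 mm ahead of it and the grasp point (between the pads) lies 6 mm ahead of it; z points along the fingers, y is the line along which they close (so a half turn about z gives the same grasp; the last joint's range is limited). The gripper opens to 85 mm and grips with 20 to 120 N. Pads are 22 mm wide; open, the fingers measure 114 mm over their backs; the gripper's body (76 mm by 85 mm) begins 54 mm behind the grasp point. The pads swing forward as they close: fully open they stand 13 mm farther back than shut.
Start: joints at [1.286, 0.241, 0.005, 1.335, 0, 1.571], TCP at [140.481, 479.859, 256.306] pointing down, gripper open.
Joint ranges: [-2.72, 2.72], [-1.05, 1.87], [-1.09, 1.28], [-1.99, 2.15], [-1.42, 1.44], [-3.14, 3.14]. Speed limits (rad/s): [2.79, 2.79, 3.14, 3.14, 3.14, 3.14].

### API

Orientations are given as [roll, pitch, yaw] about the fixed x, y, z axes, in that order (R = Rz(yaw) Ry(pitch) Rx(roll)).
In Python, from cell import arm, capture gives the robot as it stands.
- The arm moves only by the tool play_rows, never from a script. Its argument "deltas" is a list of rows, each a list of 6 numbers: the shift along the tool's x, y, z normalised to -1 to 1, where 1 is 0.04 m, then the turn, a rotation vector about the tool's x, y, z normalised to -1 to 1, where 1 is 30 degrees. In form: [[dx, dy, dz, wx, wy, wz], ...]. A call has 1 to 10 rows; each row shifts and turns the commanded pose from where the row before left it, along the tool's axes as they then stand; what a row does not reach is not made up. A row lasts 1/10 s, in which the tool goes at most 50 mm and 8.59 degrees, less where a joint would pass 70% of its speed; a pose out of reach is approached as far as the arm can. A call with a number of a shift or a turn outside -1 to 1 is refused whole. A call with a gripper value outside its range is refused whole. "fingers" is the opening, from 0 (shut) to 1 (fully open), set as the call begins (left out, the last holds). The fingers move at their own pace and stop on an object; the grip force is fixed at half the most. Time passes only in rows, so rows that do not move let the fingers close. It gives the time, the measured TCP pose, the force, the opening and the grip force at its end, in the units of the state.
- arm.state(): the state, without advancing time (a new reading comes with each control period).
- capture(name): name is "side" or "top"; returns a dict with "color" (384x512x3 uint8, red, green, blue), "fx", "fy", "cx", "cy" (pixels), "D" ([k1, k2, p1, p2, k3] as OpenCV has them; the pictures are not rectified), "rvec" (rotation vector, rad) and "tvec" (3), from world to camera coordinates, as OpenCV has them. Camera axes: x right, y down, z forward; pixel columns grow to the right and rows downward; lengths in mm; the calibration is good to about 2 mm. A picture is of the moment at which its call begins. There is no depth.
- arm.job_done(): hands the job in; it is judged then, once.
The state is a dict: "time": time; "qpos": joint angles; "dq": joint speeds; "joint_torque": joint torques, N m; "ee_pos": TCP position; "tool_rot": TCP orientation; "ft_force": force on the tool from outside, world axes, zero at the start; "moment": the same for the moment, N m; "gripper_width": finger opening in mm; "gripper_force": force on a finger pad.
Only numpy, scipy, OpenCV 4.12 (cv2) and the standard library are available. Lean on these libraries where they do the work, as an engineer would, in place of code of your own. Each camera call takes 0.05 s, during which the arm holds its last target. There are 200 camera calls.

## Working session

There is one attempt and no reset: what is moved stays moved. The work goes in short steps, Python scripts to look and compute and a tool call to move; the robot and the scene stay as the last step left them, time stands still between calls to the robot, and variables do not carry over. Pictures are saved under pics/ and viewed, at most 10 in all, crops included, and the job is handed in when it is done.

Besides the shell and the picture viewer there is one more tool, called after "Emit:" by a JSON object that holds its "fn" and its "kwargs", one argument or row to a line. play_rows: Moves the arm, as the interface text tells. Its arguments: {"type":"object","properties":{"deltas":{"type":"array","items":{"type":"array","items":{"type":"number"}}},"fingers":{"type":"number"}},"required":["deltas"]}

```bash
mkdir -p pics; python3 - <<'E'
from cell import arm,capture
import cv2,pickle
d={}
for n in("top","side"):
    c=capture(n);d[n]=c;cv2.imwrite(f"pics/{n}0.png",cv2.cvtColor(c["color"],cv2.COLOR_RGB2BGR))
pickle.dump(d,open("c0.pkl","wb"))
print(arm.state())
E
```

```text
{'time': 0.1, 'qpos': array([1.28600481e+00, 2.41325853e-01, 3.87180793e-03, 1.33522568e+00,
       1.49154535e-05, 1.57079556e+00]), 'dq': array([-0.00013249, -0.00267131,  0.00308228,  0.00142986,  0.00032392,
       -0.00011653]), 'joint_torque': array([ 7.48631749e-06, -3.73137438e+01,  2.53010452e+01,  1.08259858e-02,
        3.98048553e-05,  2.55288867e-06]), 'ee_pos': array([140.3278608 , 479.35969977, 255.51274622]), 'tool_rot': array([-3.13970925e+00, -1.49168779e-05,  2.85680188e+00]), 'ft_force': array([ 0.1420007 , -0.3083329 ,  0.29432227]), 'moment': array([ 0.02225848, -0.02748113, -0.01918426]), 'gripper_force': 0.0, 'gripper_width': 85.42714755924486}
```

View pics/top0.png

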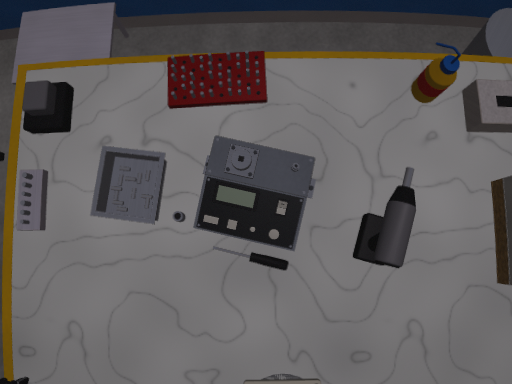

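View pics/side0.png

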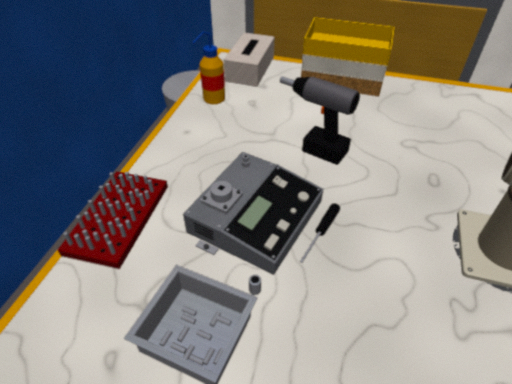

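The top view shows the tester at about (253,195). Its keys are at (211,219), (232,225), (252,230) and (274,234), the rocker is at (282,208) and the screwdriver is in front at (260,260). The side view shows the same panel around (270,215). Next I'll segment the keys and fit the tester's pose from both views.

```bash
cat > h.py <<'E'
import numpy as np,cv2,pickle
from scipy.optimize import least_squares
from scipy.spatial.transform import Rotation as R
# tester-frame transform of panel-frame points
a=np.arctan2(22,130)
Rp=R.from_euler('y',-a).as_matrix(); Op=np.array([-50,0,59.])
def world(p,t): # panel pt (mm) , t=(x,y,yaw)
    q=Op+Rp@np.asarray(p,float)
    return R.from_euler('z',t[2]).as_matrix()@q+[t[0],t[1],0]
def proj(c,P): return cv2.projectPoints(np.array(P,float).reshape(-1,1,3),c["rvec"],c["tvec"],np.array([[c["fx"],0,c["cx"]],[0,c["fy"],c["cy"]],[0,0,1.]]),np.array(c["D"],float))[0][:,0]
KEYS=dict(store=(-36,86,8),peak=(-36,34,8),units=(-36,-16,7),zero=(-36,-68,8),rocker=(29,-72,7))
E
python3 - <<'E'
from h import *
d=pickle.load(open("c0.pkl","rb"))
for n,(x0,y0,x1,y1) in dict(top=(193,175,310,250),side=(220,160,330,270)).items():
    c=d[n]["color"]; g=cv2.cvtColor(c,cv2.COLOR_RGB2GRAY)[y0:y1,x0:x1]
    for th in(100,130):
        k,l,s,ce=cv2.connectedComponentsWithStats((g>th).astype('u1'))
        print(n,th,[(s[i,4],*np.round(ce[i]+[x0,y0],1)) for i in range(1,k) if 8<s[i,4]<900])
    cv2.imwrite(f"pics/{n}1.png",cv2.resize(cv2.cvtColor(c[y0:y1,x0:x1],cv2.COLOR_RGB2BGR),None,fx=5,fy=5,interpolation=2))
    print(g.shape)
E
```

```text
top 100 [(np.int32(307), np.float64(196.3), np.float64(192.3)), (np.int32(459), np.float64(304.4), np.float64(229.5)), (np.int32(49), np.float64(280.7), np.float64(210.4)), (np.int32(89), np.float64(210.5), np.float64(219.2)), (np.int32(71), np.float64(231.7), np.float64(224.1)), (np.int32(16), np.float64(252.4), np.float64(228.8)), (np.int32(71), np.float64(273.6), np.float64(233.8))]
top 130 []
(75, 117)
side 100 [(np.int32(97), np.float64(279.6), np.float64(181.4)), (np.int32(71), np.float64(303.0), np.float64(195.6)), (np.int32(481), np.float64(254.5), np.float64(212.3)), (np.int32(21), np.float64(293.0), np.float64(210.0)), (np.int32(88), np.float64(223.9), np.float64(223.1)), (np.int32(90), np.float64(282.6), np.float64(224.6)), (np.int32(123), np.float64(271.2), np.float64(241.1)), (np.int32(491), np.float64(234.5), np.float64(262.2))]
side 130 [(np.int32(119), np.float64(224.6), np.float64(164.7)), (np.int32(73), np.float64(279.6), np.float64(181.5)), (np.int32(75), np.float64(225.0), np.float64(188.1)), (np.int32(56), np.float64(302.9), np.float64(195.4)), (np.int32(13), np.float64(292.8), np.float64(209.8)), (np.int32(72), np.float64(282.9), np.float64(224.5)), (np.int32(101), np.float64(271.2), np.float64(241.1)), (np.int32(468), np.float64(234.1), np.float64(262.4))]
(110, 110)
```

View pics/top1.png

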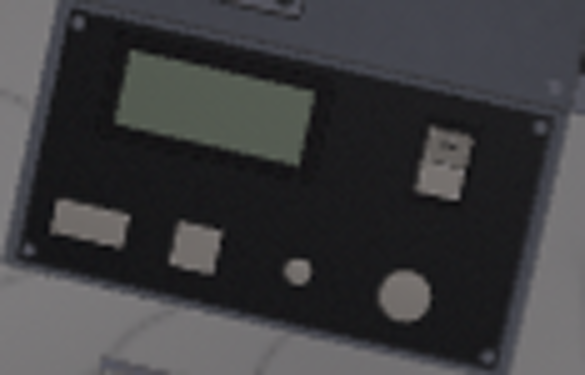

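View pics/side1.png

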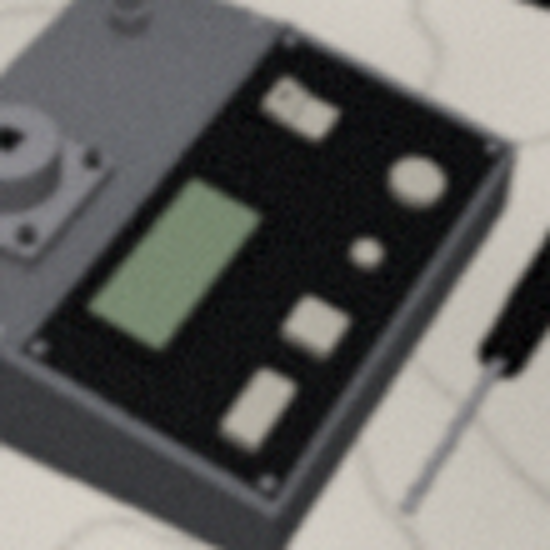

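```bash
python3 - <<'E'
from h import *
d=pickle.load(open("c0.pkl","rb"))
top=dict(store=(210.5,219.2),peak=(231.7,224.1),units=(252.4,228.8),zero=(273.6,233.8),rocker=(281.7,207.3))
side=dict(store=(271.2,241.1),peak=(282.7,224.5),units=(292.9,209.9),zero=(303,195.5),rocker=(279.6,181.4))
def res(t,v):
    o=[]
    for n,m in v.items():
        dz=0 if n=="top" else -1
        o.append((proj(d[n],[world(np.add(KEYS[k],(0,0,dz)),t) for k in m])-np.array(list(m.values()))).ravel())
    return np.concatenate(o)
for v in(dict(top=top),dict(side=side),dict(top=top,side=side)):
    r=least_squares(res,[500,50,-.2],args=(v,)); print(np.round(r.x,3),np.round(r.fun,1))
t=r.x; np.save("t.npy",t)
# residual of deck outline / obstacles: world points of sockets
for k,p in KEYS.items(): print(k,np.round(world(p,t),1))
E
```

```text
[ 5.57719e+02  6.19420e+01 -2.38000e-01] [ 0.1 -0.   0.1 -0.  -0.1 -0.   0.1 -0.  -0.2  0.1]
[ 5.56046e+02  6.38090e+01 -2.41000e-01] [-0.  -0.1  0.  -0.   0.   0.1  0.1 -0.1 -0.1  0.2]
[ 5.56896e+02  6.26410e+01 -2.39000e-01] [-0.2  0.3 -0.2  0.3 -0.4  0.3 -0.2  0.3 -0.5  0.4 -0.2 -0.7 -0.2 -0.6
 -0.2 -0.4 -0.2 -0.6 -0.4 -0.2]
store [492.9 166.7  60.9]
peak [480.6 116.2  60.9]
units [468.9  67.6  59.9]
zero [456.4  17.1  60.9]
rocker [517.9  -2.   70.7]
```

```bash
cat > go.py <<'E'
import sys
from h import *
from cell import arm
# usage: go.py px py h  -> tool-axis delta to put the fingertip centre at panel point (px,py,h)
t=np.load("t.npy"); s=arm.state()
p=np.array(list(map(float,sys.argv[1:4])))
Tr=R.from_euler('z',t[2]).as_matrix()@Rp@R.from_euler('xyz',[np.pi,0,np.pi]).as_matrix()
goal=world(p+[0,0,25],t)
C=R.from_euler('xyz',s["tool_rot"]).as_matrix()
print("time",round(s["time"],2),"pos",np.round(s["ee_pos"],1),"goal",np.round(goal,1),"F",np.round(s["ft_force"],1),"w",round(s["gripper_width"],1))
print("shift now axes mm",np.round(C.T@(goal-s["ee_pos"]),2)," goal axes",np.round(Tr.T@(goal-s["ee_pos"]),2))
print("shift/40",np.round(C.T@(goal-s["ee_pos"])/40,3),"rot/30deg",np.round(R.from_matrix(C.T@Tr).as_rotvec(degrees=True)/30,3))
tip=Tr.T@0 if 0 else None
T=R.from_euler('z',t[2]).as_matrix()@Rp
tp=s["ee_pos"]+25*C[:,2]
print("tip in panel",np.round(T.T@(tp-world((0,0,0),t)),2))
E
python3 go.py 43 -72 70
```

```text
time 0.1 pos [140.3 479.4 255.5] goal [517.1  -1.8 159.8] F [ 0.1 -0.3  0.3] w 85.4
shift now axes mm [-496.75 -355.72   96.33]  goal axes [-457.2  -378.32  174.4 ]
shift/40 [-12.419  -8.893   2.408] rot/30deg [-0.011 -0.32  -0.087]
tip in panel [-418.37  306.27  244.75]
```

Emit:
{"fn": "play_rows", "kwargs": {
  "deltas": [
    [-0.62,-0.445,0,0,0,0],
    [-0.62,-0.445,0,0,0,0],
    [-0.62,-0.445,0,0,0,0],
    [-0.62,-0.445,0,0,0,0],
    [-0.62,-0.445,0,0,0,0],
    [-0.62,-0.445,0,0,0,0],
    [-0.62,-0.445,0,0,0,0],
    [-0.62,-0.445,0,0,0,0],
    [-0.62,-0.445,0,0,0,0],
    [-0.62,-0.445,0,0,0,0]
  ],
  "fingers": 0
}}

```text
time: 1.1
ee_pos: [328.8, 238.1, 256.0]
tool_rot: [-3.141, -0.0, 2.857]
ft_force: [0.8, 1.0, 0.0]
gripper_width: -0.0
gripper_force: 0.0
```

Emit:
{"fn": "play_rows", "kwargs": {
  "deltas": [
    [-0.62,-0.445,0,0,0,0],
    [-0.62,-0.445,0,0,0,0],
    [-0.62,-0.445,0,0,0,0],
    [-0.62,-0.445,0,0,0,0],
    [-0.62,-0.445,0,0,0,0],
    [-0.62,-0.445,0,0,0,0],
    [-0.62,-0.445,0,0,0,0],
    [-0.62,-0.445,0,0,0,0],
    [0,0,0,-0.01,-0.16,-0.04],
    [0,0,0,0,-0.16,-0.04]
  ]
}}

```text
time: 2.1
ee_pos: [479.8, 45.7, 255.0]
tool_rot: [3.141, 0.168, 2.896]
ft_force: [-0.6, -0.2, 0.1]
gripper_width: 0.3
gripper_force: 0.0
```

```bash
python3 go.py 43 -72 40
```

```text
time 2.1 pos [479.8  45.7 255. ] goal [521.9  -2.9 130.3] F [-0.6 -0.2  0.1] w 0.3
shift now axes mm [-31.06 -37.02 131.73]  goal axes [-30.9  -37.26 131.7 ]
shift/40 [-0.777 -0.926  3.293] rot/30deg [-0.001  0.001 -0.012]
tip in panel [ 12.11 -34.75 171.7 ]
```

Emit:
{"fn": "play_rows", "kwargs": {
  "deltas": [
    [-0.26,-0.31,0.5,0,0,-0.012],
    [-0.26,-0.31,0.5,0,0,0],
    [-0.25,-0.31,0.5,0,0,0],
    [0,0,0.7,0,0,0],
    [0,0,0.7,0,0,0],
    [0,0,0.6,0,0,0],
    [0,0,0.15,0,0,0],
    [0,0,0,0,0,0]
  ]
}}

```text
time: 2.9
ee_pos: [522.3, -2.0, 116.3]
tool_rot: [-3.141, 0.165, 2.905]
ft_force: [-0.0, 0.5, 0.2]
gripper_width: 0.2
gripper_force: 0.0
```

```bash
python3 go.py 43 -72 12; python3 - <<'E'
from h import *
from cell import capture
ims=[]
for n,(x0,y0) in dict(top=(245,170),side=(245,140)).items():
    c=capture(n)["color"][y0:y0+90,x0:x0+80]
    ims.append(cv2.resize(cv2.cvtColor(c,cv2.COLOR_RGB2BGR),None,fx=5,fy=5,interpolation=2))
cv2.imwrite("pics/a.png",np.hstack(ims))
E
```

```text
time 2.9 pos [522.3  -2.  116.3] goal [526.5  -4.1 102.7] F [-0.   0.5  0.2] w 0.2
shift now axes mm [-2.26 -0.97 14.16]  goal axes [-2.21 -0.96 14.17]
shift/40 [-0.056 -0.024  0.354] rot/30deg [ 0.    -0.006  0.004]
tip in panel [ 40.71 -71.04  26.17]
```

View pics/a.png

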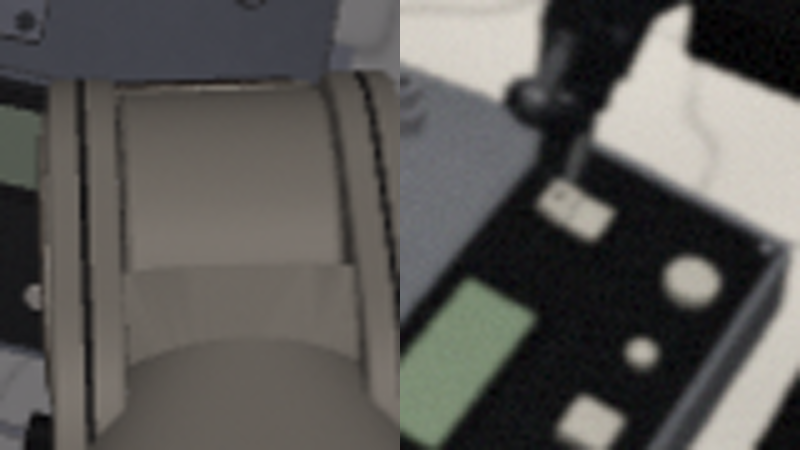

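The side view shows the closed fingertips just above the far end of the rocker, at pixel (280,176). That agrees with the model, so I'm pressing now.

Emit:
{"fn": "play_rows", "kwargs": {
  "deltas": [
    [-0.056,-0.024,0.15,0,0,0],
    [0,0,0.15,0,0,0],
    [0,0,0.05,0,0,0],
    [0,0,0.05,0,0,0],
    [0,0,0,0,0,0]
  ]
}}

```text
time: 3.5
ee_pos: [527.9, -4.1, 102.1]
tool_rot: [3.141, 0.168, 2.905]
ft_force: [-0.5, -0.2, 0.3]
gripper_width: -0.2
gripper_force: 0.1
```

Emit:
{"fn": "play_rows", "kwargs": {
  "deltas": [
    [0,0,0.025,0,0,0],
    [0,0,0.025,0,0,0],
    [0,0,0.025,0,0,0],
    [0,0,0,0,0,0]
  ]
}}

```text
time: 3.9
ee_pos: [529.3, -4.4, 99.7]
tool_rot: [3.141, 0.17, 2.905]
ft_force: [1.6, -1.4, 3.7]
gripper_width: 0.0
gripper_force: 1.4
```

```bash
python3 go.py 43 -72 6
```

```text
time 3.9 pos [529.3  -4.4  99.7] goal [527.4  -4.3  96.7] F [ 1.6 -1.4  3.7] w 0.0
shift now axes mm [ 2.28 -0.33  2.59]  goal axes [ 2.28 -0.34  2.6 ]
shift/40 [ 0.057 -0.008  0.065] rot/30deg [0.002 0.004 0.003]
tip in panel [ 45.33 -71.64   8.6 ]
```

Emit:
{"fn": "play_rows", "kwargs": {
  "deltas": [
    [0,0,0.025,0,0,0],
    [0,0,0.025,0,0,0],
    [0,0,0,0,0,0]
  ]
}}

```text
time: 4.2
ee_pos: [529.0, -4.1, 97.2]
tool_rot: [3.14, 0.168, 2.905]
ft_force: [2.0, -0.7, 3.0]
gripper_width: -0.4
gripper_force: 1.7
```

Emit:
{"fn": "play_rows", "kwargs": {
  "deltas": [
    [0,0,0.025,0,0,0],
    [0,0,0.012,0,0,0],
    [0,0,0,0,0,0]
  ]
}}

```text
time: 4.5
ee_pos: [529.1, -4.1, 97.1]
tool_rot: [3.14, 0.169, 2.905]
ft_force: [-3.1, 0.4, 12.7]
gripper_width: 0.1
gripper_force: 6.9
```

```bash
python3 go.py 43 -72 6
```

```text
time 4.5 pos [529.1  -4.1  97.1] goal [527.4  -4.3  96.7] F [-3.1  0.4 12.7] w 0.1
shift now axes mm [ 1.57 -0.53  0.08]  goal axes [ 1.56 -0.53  0.08]
shift/40 [ 0.039 -0.013  0.002] rot/30deg [0.003 0.002 0.004]
tip in panel [ 44.59 -71.43   6.08]
```

Emit:
{"fn": "play_rows", "kwargs": {
  "deltas": [
    [0,0,-0.3,0,0,0],
    [0,0,-0.6,0,0,0],
    [0.5,0.65,0,0,0,0],
    [0.5,0.65,0,0,0,0],
    [0.5,0.65,0,0,0,0],
    [0.5,0.65,0,0,0,0],
    [0,0,0,0,0,0]
  ]
}}

```text
time: 5.2
ee_pos: [467.1, 119.0, 116.4]
tool_rot: [-3.141, 0.162, 2.91]
ft_force: [0.2, -0.2, 0.3]
gripper_width: -0.1
gripper_force: 0.0
```

```bash
python3 go.py -36 34 12;  python3 - <<'E'
from h import *
from cell import capture
x0,y0=235,140
c=capture("side")["color"][y0:y0+110,x0:x0+90]
cv2.imwrite("pics/b.png",cv2.resize(cv2.cvtColor(c,cv2.COLOR_RGB2BGR),None,fx=5,fy=5,interpolation=2))
E
```

```text
time 5.2 pos [467.1 119.  116.4] goal [475.9 117.4  89.5] F [ 0.2 -0.2  0.3] w -0.1
shift now axes mm [-4.42  0.41 27.98]  goal axes [-4.26  0.46 28.  ]
shift/40 [-0.111  0.01   0.7  ] rot/30deg [ 0.001 -0.011  0.014]
tip in panel [-40.4   33.55  40.  ]
```

View pics/b.png

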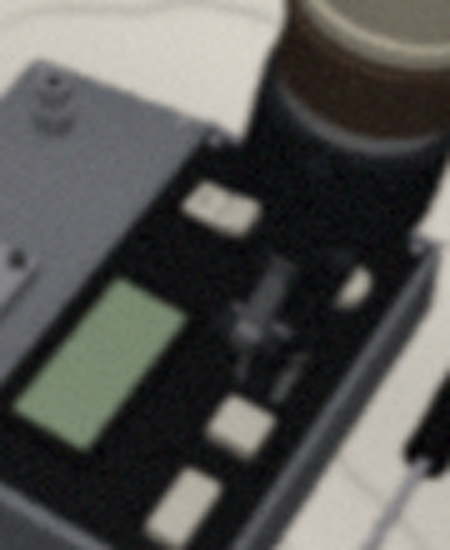

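The rocker at about (279,181) now has its near end raised, so it is on. The fingertips are above the square button.

Emit:
{"fn": "play_rows", "kwargs": {
  "deltas": [
    [-0.11,0.01,0.2,0,-0.01,0.014],
    [0,0,0.25,0,0,0],
    [0,0,0.2,0,0,0],
    [0,0,0,0,0,0]
  ]
}}

```text
time: 5.65
ee_pos: [478.4, 113.8, 91.0]
tool_rot: [3.142, 0.17, 2.896]
ft_force: [-0.6, 0.0, -0.6]
gripper_width: -0.3
gripper_force: 0.0
```

```bash
python3 go.py -36 34 4
```

```text
time 5.65 pos [478.4 113.8  91. ] goal [477.2 117.1  81.6] F [-0.6  0.  -0.6] w -0.3
shift now axes mm [3.53 2.89 8.96]  goal axes [3.5  2.9  8.97]
shift/40 [0.088 0.072 0.224] rot/30deg [-0.002  0.004 -0.013]
tip in panel [-32.45  31.07  12.97]
```

Emit:
{"fn": "play_rows", "kwargs": {
  "deltas": [
    [0,0,0,0,0,0],
    [0,0,0,0,0,0],
    [0,0,0,0,0,0]
  ]
}}

```text
time: 5.95
ee_pos: [479.6, 114.9, 93.3]
tool_rot: [3.139, 0.173, 2.897]
ft_force: [-0.5, -0.2, 0.1]
gripper_width: 0.3
gripper_force: 0.0
```

```bash
python3 go.py -36 34 4
```

```text
time 5.95 pos [479.6 114.9  93.3] goal [477.2 117.1  81.6] F [-0.5 -0.2  0.1] w 0.3
shift now axes mm [ 4.87  1.42 11.05]  goal axes [ 4.8   1.46 11.08]
shift/40 [0.122 0.036 0.276] rot/30deg [ 0.003  0.011 -0.011]
tip in panel [-31.06  32.57  15.08]
```

Emit:
{"fn": "play_rows", "kwargs": {
  "deltas": [
    [0.11,0.04,0.05,0,0,-0.01],
    [0,0,0.05,0,0,0],
    [0,0,0.025,0,0,0],
    [0,0,0.025,0,0,0],
    [0,0,0.025,0,0,0],
    [0,0,0,0,0,0],
    [0,0,0,0,0,0]
  ]
}}

```text
time: 6.65
ee_pos: [476.7, 117.4, 85.4]
tool_rot: [3.14, 0.173, 2.903]
ft_force: [-0.4, 0.4, 1.5]
gripper_width: 0.1
gripper_force: 0.6
```

```bash
python3 go.py -36 34 4
```

```text
time 6.65 pos [476.7 117.4  85.4] goal [477.2 117.1  81.6] F [-0.4  0.4  1.5] w 0.1
shift now axes mm [ 0.11 -0.22  3.83]  goal axes [ 0.09 -0.22  3.83]
shift/40 [ 0.003 -0.006  0.096] rot/30deg [ 0.002  0.01  -0.   ]
tip in panel [-35.78  34.25   7.83]
```

Contact at the button's centre. I'll press it home.

Emit:
{"fn": "play_rows", "kwargs": {
  "deltas": [
    [0,0,0.025,0,0,0],
    [0,0,0.025,0,0,0],
    [0,0,0.025,0,0,0],
    [0,0,0.025,0,0,0],
    [0,0,0,0,0,0]
  ]
}}

```text
time: 7.15
ee_pos: [477.3, 117.2, 81.7]
tool_rot: [3.14, 0.173, 2.903]
ft_force: [-4.2, -0.3, 6.5]
gripper_width: -0.1
gripper_force: 3.6
```

Emit:
{"fn": "play_rows", "kwargs": {
  "deltas": [
    [0,0,0.02,0,0,0],
    [0,0,0.02,0,0,0],
    [0,0,0,0,0,0],
    [0,0,0,0,0,0]
  ]
}}

```text
time: 7.55
ee_pos: [477.4, 117.2, 81.4]
tool_rot: [3.14, 0.173, 2.903]
ft_force: [-8.9, -0.2, 18.5]
gripper_width: 0.2
gripper_force: 9.8
```

```bash
python3 go.py -36 34 4
```

```text
time 7.55 pos [477.4 117.2  81.4] goal [477.2 117.1  81.6] F [-8.9 -0.2 18.5] w 0.2
shift now axes mm [ 0.15 -0.24 -0.2 ]  goal axes [ 0.15 -0.24 -0.2 ]
shift/40 [ 0.004 -0.006 -0.005] rot/30deg [0.003 0.011 0.   ]
tip in panel [-35.7   34.28   3.8 ]
```

Bottomed at 18 N, so the button is fully in. Next: retract and go to the zero key.

Emit:
{"fn": "play_rows", "kwargs": {
  "deltas": [
    [0,0,-0.2,0,0,0],
    [0,0,-0.5,0,0,0],
    [0,-0.5,0,0,0,0],
    [0,-0.6,0,0,0,0],
    [0,-0.6,0,0,0,0],
    [0,-0.5,0,0,0,0],
    [0,-0.36,0,0,0,0],
    [0,0,0,0,0,0],
    [0,0,0,0,0,0],
    [0,0,0,0,0,0]
  ]
}}

```text
time: 8.55
ee_pos: [449.2, 19.2, 107.3]
tool_rot: [3.14, 0.173, 2.903]
ft_force: [0.7, 0.5, -0.1]
gripper_width: -0.3
gripper_force: 0.0
```

```bash
python3 go.py -36 -68 12
```

```text
time 8.55 pos [449.2  19.2 107.3] goal [451.7  18.3  89.5] F [ 0.7  0.5 -0.1] w -0.3
shift now axes mm [ 0.4  -0.33 18.05]  goal axes [ 0.3  -0.31 18.05]
shift/40 [ 0.01  -0.008  0.451] rot/30deg [0.003 0.011 0.001]
tip in panel [-35.56 -67.66  30.05]
```

```bash
python3 - <<'E'
from h import *
from cell import capture
x0,y0=235,150
c=capture("side")["color"][y0:y0+110,x0:x0+90]
cv2.imwrite("pics/c.png",cv2.resize(cv2.cvtColor(c,cv2.COLOR_RGB2BGR),None,fx=5,fy=5,interpolation=2))
E
```

```text
(no output)
```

View pics/c.png

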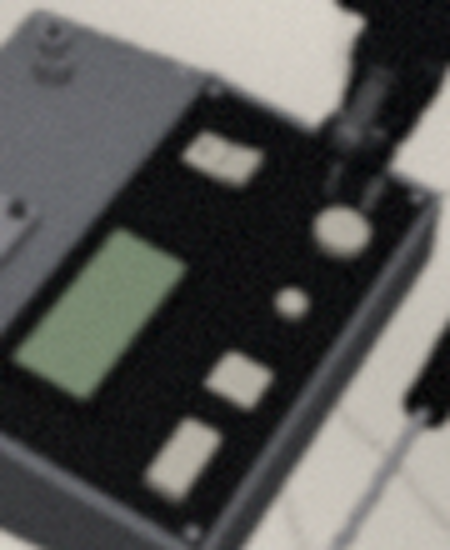

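Emit:
{"fn": "play_rows", "kwargs": {
  "deltas": [
    [0,0,0.1,0,0,0],
    [0,0,0.15,0,0,0],
    [0,0,0.1,0,0,0],
    [0,0,0.05,0,0,0],
    [0,0,0,0,0,0],
    [0,0,0,0,0,0]
  ]
}}

```text
time: 9.2
ee_pos: [451.4, 18.1, 91.5]
tool_rot: [3.141, 0.173, 2.903]
ft_force: [-0.6, -0.6, -0.7]
gripper_width: 0.1
gripper_force: 0.0
```

```bash
python3 go.py -36 -68 4
```

```text
time 9.2 pos [451.4  18.1  91.5] goal [453.   17.9  81.6] F [-0.6 -0.6 -0.7] w 0.1
shift now axes mm [ 0.1   0.23 10.  ]  goal axes [ 0.05  0.24 10.  ]
shift/40 [0.003 0.006 0.25 ] rot/30deg [ 0.002  0.01  -0.   ]
tip in panel [-35.82 -68.22  14.  ]
```

The picture shows the rocker on, the square button lowered with less side wall visible, and the fingertips over the large round key at about (303,196). I'm pressing that key now.

Emit:
{"fn": "play_rows", "kwargs": {
  "deltas": [
    [0,0,0.1,0,0,0],
    [0,0,0.05,0,0,0],
    [0,0,0.04,0,0,0],
    [0,0,0.04,0,0,0],
    [0,0,0.03,0,0,0],
    [0,0,0.02,0,0,0],
    [0,0,0.01,0,0,0],
    [0,0,0,0,0,0]
  ]
}}

```text
time: 10.0
ee_pos: [453.3, 17.7, 81.6]
tool_rot: [3.14, 0.174, 2.903]
ft_force: [-8.4, 0.4, 18.6]
gripper_width: -0.1
gripper_force: 9.6
```

```bash
python3 go.py -36 -68 4
```

```text
time 10.0 pos [453.3  17.7  81.6] goal [453.   17.9  81.6] F [-8.4  0.4 18.6] w -0.1
shift now axes mm [0.31 0.21 0.  ]  goal axes [0.31 0.21 0.01]
shift/40 [0.008 0.005 0.   ] rot/30deg [0.002 0.012 0.   ]
tip in panel [-35.54 -68.17   4.01]
```

Fully down at 18.6 N. I'll hold briefly and release.

Emit:
{"fn": "play_rows", "kwargs": {
  "deltas": [
    [0,0,0,0,0,0],
    [0,0,0,0,0,0],
    [0,0,-0.2,0,0,0],
    [0,0,-0.5,0,0,0],
    [0,0,-0.8,0,0,0],
    [0,0,-0.8,0,0,0],
    [0,0,-0.8,0,0,0],
    [0,0,0,0,0,0],
    [0,0,0,0,0,0],
    [0,0,0,0,0,0]
  ]
}}

```text
time: 11.0
ee_pos: [431.8, 22.5, 201.0]
tool_rot: [3.141, 0.171, 2.903]
ft_force: [-0.3, -0.2, 0.0]
gripper_width: -0.1
gripper_force: 0.0
```

```bash
python3 - <<'E'
from h import *
from cell import capture
x0,y0=200,130
c=capture("side")["color"][y0:y0+140,x0:x0+150]
cv2.imwrite("pics/d.png",cv2.resize(cv2.cvtColor(c,cv2.COLOR_RGB2BGR),None,fx=4,fy=4,interpolation=2))
E
```

```text
(no output)
```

View pics/d.png

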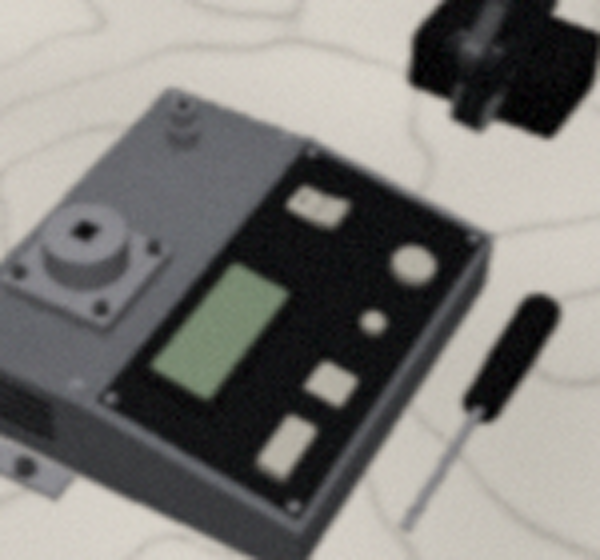

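The rocker is on, the square button is in, the round key is back up, and the deck socket and screwdriver haven't moved. The arm is clear, so I'm handing in.

```bash
python3 -c "
from cell import arm
print(arm.job_done())"
```

```text
the job is handed in; nothing more can be done
None
```

The tester is set up and handed in at about 11 s: rocker on, then peak-hold button fully in, then zero key pressed fully down and released. The arm is clear, and neither of the other two keys nor the transducer post was touched.

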